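# Lock the battery hatch of a kitchen scale

## Robot

A 6-joint arm with a two-finger parallel gripper is mounted at the origin on a cart in front of the work surface, level with it; the furniture and walls round the work are solid. World frame = base frame: x ahead of the robot, y to its left, z up, the work surface at z = 0. Lengths are in m, angles in rad, forces in N, time in s.
With the tool pointing down it reaches from about 0.3 to 0.875 m from the base axis. Payload 6.4 kg.
Tool frame: the origin (TCP) lies where the fingers leave the gripper's body, on its centre line; the fingertips stand 73 mm ahead of it and the grasp point (between the pads) lies 54 mm ahead of it; z points along the fingers, y is the line along which they close (so a half turn about z gives the same grasp; the last joint's range is limited). The gripper opens to 85 mm and grips with 20 to 120 N. Pads are 22 mm wide; open, the fingers measure 114 mm over their backs; the gripper's body (76 mm by 85 mm) begins 54 mm behind the grasp point. The pads swing forward as they close: fully open they stand 13 mm farther back than shut.
Start: joints at [-1.486, 0.181, 1.607, -0, 1.354, -0.206], TCP at [0.165, -0.551, 0.304] pointing down, gripper open.
Joint ranges: [-2.99, 2.99], [-0.89, 2.07], [0.3, 2.58], [-1.14, 4.28], [0, 2.63], [-3.12, 3.12]. Speed limits (rad/s): [2.57, 2.57, 3.01, 3.14, 3.14, 3.14].

## Interface

Orientations are given as a unit quaternion [w, x, y, z].
In Python, from bench import ctrl gives the robot as it stands.
- The arm moves only by the tool carry_out, never from a script. Its argument "steps" is one flat list of numbers, 7 for each row, row after row: the shift along the tool's x, y, z in m, then the turn, a rotation vector about the tool's x, y, z in rad, then the opening, from 0 (shut) to 1 (fully open). In form: [dx, dy, dz, wx, wy, wz, claw, dx, dy, dz, wx, wy, wz, claw, ...]. A call has 1 to 20 rows; each row is the pose to reach, as a shift and turn from the pose commanded when the call began, along the tool's axes at that moment; what a row does not reach only later rows make up. A row lasts 1/10 s, in which the tool goes at most 50 mm and 8.59 degrees, less where a joint would pass 70% of its speed; a pose out of reach is approached as far as the arm can. A call with a gripper value outside its range is refused whole. The fingers move at their own pace and stop on an object; the grip force is fixed at half the most. Time passes only in rows, so rows that repeat a pose let the fingers close. It gives the time, the measured TCP pose, the force, the opening and the grip force at its end, in the units of the state.
- ctrl.get_obs(): the state, without advancing time (a new reading comes with each control period).
- ctrl.camera(name): name is "scene" or "top" or "wrist"; returns the picture (420x560x3 uint8, red, green, blue); there is no depth.
- ctrl.camera_params(name): a dict with "vertical_fov" (degrees; the focal length in pixels is half the picture's height over the tangent of half this angle, whatever the lens; pixels are square), "cx", "cy" (the principal point, pixels), "k1" (the pictures are not rectified: a ray, as slopes to the right and down, at radius r is drawn at 1 + k1 r^2 times it, then the intrinsics apply), "cam_to_world" (4x4, takes a point from camera to world coordinates); the wrist camera has in their place "hand_eye" (4x4, takes a point from camera to tool coordinates, whose origin is the TCP and whose axes are the flange's). Camera axes: x right, y down, z forward; pixel columns grow to the right and rows downward; lengths in m; the calibration is good to about 2 mm. A picture is of the moment at which its call begins: read the wrist's pose just before it. camera_params takes no time and is no camera call.
- ctrl.hand_in(): hands the job in; it is judged then, once.
The state is a dict: "time_s": time; "q": joint angles; "dq": joint speeds; "joint_efforts": joint torques, N m; "eef_pos": TCP position; "eef_rot": TCP orientation; "wrist_force": force on the tool from outside, world axes, zero at the start; "torque": the same for the moment, N m; "opening": opening from 0.0 (shut) to 1.0 (fully open); "grasp_force": force on a finger pad.
Only numpy, scipy, OpenCV 4.12 (cv2) and the standard library are available. Lean on these libraries where they do the work, as an engineer would, in place of code of your own. Each camera call takes 0.05 s, during which the arm holds its last target. There are 200 camera calls.

## Task

The kitchen scale lies face down with a fresh coin cell in it, but its battery hatch is not locked yet. Take the flat-bladed driver (the one with the flat-sided handle) out of the tool stand, put its blade in the slot of the hatch's push-and-turn lock, press the lock in gently, just far enough that it turns, and turn it a quarter turn clockwise until it seats: let go, it must spring back up with its slot in line with the two raised marks. Do not lean on it, for that crushes the seal under the lock, nor force it round without pressing it in, and keep the gripper itself off the scale. Then stand the driver back in its hole in the stand; leave the other things where they are.

Things in the scene. Friction and masses are not known exactly. Their poses are not given: they have to be found in the camera images.
- scale: Kitchen scale, fixed, face down: steel platform of 150 x 190 mm below, white plastic base above, its upper face at 30 mm, with four rubber feet (tops at 34 mm). Origin on the worktop under its centre; x, y along the 150 and 190 mm sides, z up. The battery hatch, 58 x 44 mm, lies loosely in an opening of the upper face; two raised marks on it, along the scale's x, flank its round lock.
- lock_place (a point): Nominal centre of the lock's face: x -12 mm, y 0, z 31 mm on the scale; axes as the scale's. The hatch lies loosely, so the lock really lies up to 2.6 mm off in x and in y and 2.4 mm in height, not turned: feel for it. It is a grey disc of 26 mm, flush with the hatch; slot 3.6 mm wide (its sides bevelled by 0.4 mm), 15 mm long, 4.6 mm deep, with a flat floor.
- lock_turn (a joint): Turn of the lock disc, growing clockwise seen from above (rad). 0 to 0.1 unlocked: slot along the scale's y. 1.45 to 1.64 locked: slot along the scale's x, in line with the marks; the stop is at 1.64. About 0.06 N m turn it while it is pressed in; the blade on its smooth face does not. The blade has some 0.12 rad of play in the slot, so the driver must be turned that much farther than the disc.
- lock_press (a joint): How far the disc is pressed in (m), 0 flush. It stands on a spring: 3 N start it, then 4.5 N for each mm. Its lugs bar turning until it is 0.0020 in (12 N), and it must stay in until turned by 1.45 rad. Forced round at under 0.0012, the lugs break; over 0.0031 (17 N) the seal is crushed: aim for 14 N. Let go when turned home, it springs up and is locked; earlier, it stays caught below.
- flat_driver: Stubby flat-bladed driver, loose, 90 g, 99 mm long, standing blade down in the stand. Origin at the middle of the blade's tip, z up towards the handle. Blade 12 mm wide along x, 2.2 mm thick along y, 10 mm long; shaft of 9 mm; disc shoulder of 26 mm, 42 to 47 mm above the tip; black flat-sided handle 47 to 99 mm above the tip, 26 mm wide along x, 18 mm thick along y (grip across y).
- cross_driver: Bystander: stubby cross-point driver with a round, waisted black handle of 27 mm diameter, standing in the stand's other hole, its top 99 mm above the worktop. Origin at its tip.
- stand: Wooden tool stand, fixed, 50 x 112 x 46 mm. Origin on the worktop under its centre, x and y along the 50 and 112 mm sides. Two upright through holes of 16 mm diameter at y = -29 and +29 mm (x = 0). A driver stands with its shoulder on the stand's top, its tip 4 mm above the worktop; the flat one's blade lies about along the stand's y. Which driver is in which hole varies.
- mug: Bystander: white mug, 78 x 110 x 97 mm, at the left. Origin under its centre.
- salt_shaker: Bystander: glass salt shaker, 44 mm in diameter, 90 mm tall, behind the scale. Origin under its centre.
- coin_cell: Bystander: the spent coin cell, a steel disc 20 mm in diameter and 3.2 mm thick, lying by the worktop's front edge. Origin under its centre.
Things that resemble listed ones, but are neither listed nor needed, are in the scene too. Leave any white look-alike of the cross_driver alone.

How it is judged:
By the outcome, as a careful person would: the job done as asked, in the order asked, and still so for the second after the job is handed in, with the robot touching nothing.
It also fails if it takes over 72 s, if anything falls off the work surface, if the arm or the gripper's body presses on something with over 40 N, if the wrist force passes 120 N, or if a joint passes its speed limit or range.

## Working session

There is one attempt and no reset: what is moved stays moved. The work goes in short steps, Python scripts to look and compute and a tool call to move; the robot and the scene stay as the last step left them, time stands still between calls to the robot, and variables do not carry over. Pictures are saved under pics/ and viewed, at most 10 in all, crops included, and the job is handed in when it is done.

Besides the shell and the picture viewer there is one more tool, called as name(argument=value, ...) on one line, values as JSON. carry_out: Moves the arm, as the interface text tells. Its arguments: {"type":"object","properties":{"steps":{"type":"array"}},"required":["steps"]}

```bash
mkdir -p pics; ls
python3 - <<'E'
from bench import ctrl
import cv2,numpy as np
np.set_printoptions(precision=4,suppress=True)
o=ctrl.get_obs();print({k:np.round(v,4) for k,v in o.items()})
for n in("scene","top","wrist"):
    p=ctrl.camera_params(n);print(n,p)
a=cv2.cvtColor(ctrl.camera("top"),cv2.COLOR_RGB2BGR);cv2.imwrite("pics/top.png",a)
b=cv2.cvtColor(ctrl.camera("scene"),cv2.COLOR_RGB2BGR);cv2.imwrite("pics/scene.png",b)
E
```

```text
pics
{'time_s': np.float64(0.0), 'q': array([-1.4863,  0.1816,  1.608 , -0.    ,  1.3538, -0.2063]), 'dq': array([-0.0011, -0.002 , -0.0013,  0.0015,  0.0014, -0.0023]), 'joint_efforts': array([  0.0008, -44.4872, -35.1335,  -0.0003,   0.0089,  -0.    ]), 'eef_pos': array([ 0.1648, -0.5504,  0.303 ]), 'eef_rot': array([-0.0009,  0.9894,  0.1449,  0.0001]), 'wrist_force': array([-0.6321, -0.3118,  0.0942]), 'torque': array([ 0.0501, -0.055 ,  0.0403]), 'grasp_force': np.float64(0.0), 'opening': np.float64(1.0014)}
scene {'vertical_fov': 54.92435351565715, 'cx': 278.2110352447815, 'cy': 210.8746146077678, 'k1': -0.06334245422039238, 'cam_to_world': array([[-0.8869, -0.2483,  0.3895,  0.1929],
       [-0.462 ,  0.4779, -0.7471,  0.7645],
       [-0.0006, -0.8426, -0.5386,  0.553 ],
       [ 0.    ,  0.    ,  0.    ,  1.    ]])}
top {'vertical_fov': 57.425247556652224, 'cx': 279.502489723178, 'cy': 210.21776225962995, 'k1': 0.02708479957350095, 'cam_to_world': array([[ 0.0004, -0.9982,  0.0594,  0.5145],
       [-1.    , -0.0006, -0.0031,  0.0898],
       [ 0.0031, -0.0594, -0.9982,  0.9549],
       [ 0.    ,  0.    ,  0.    ,  1.    ]])}
wrist {'vertical_fov': 64.043098482841, 'cx': 281.25468433903876, 'cy': 209.35694515970206, 'k1': 0.010318563027585399, 'hand_eye': array([[ 0.0011, -0.9446, -0.3282,  0.0847],
       [ 1.    ,  0.001 ,  0.0005, -0.0003],
       [-0.0001, -0.3282,  0.9446, -0.0703],
       [ 0.    ,  0.    ,  0.    ,  1.    ]])}
```

View pics/top.png

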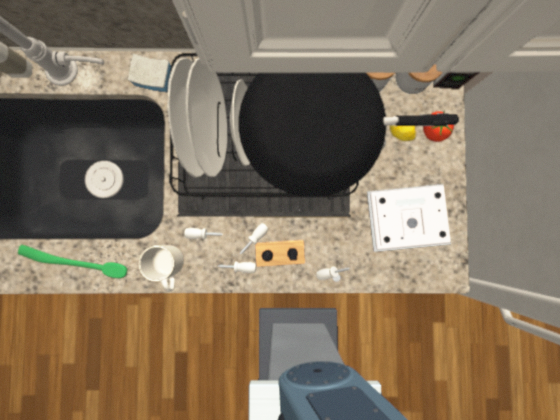

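View pics/scene.png

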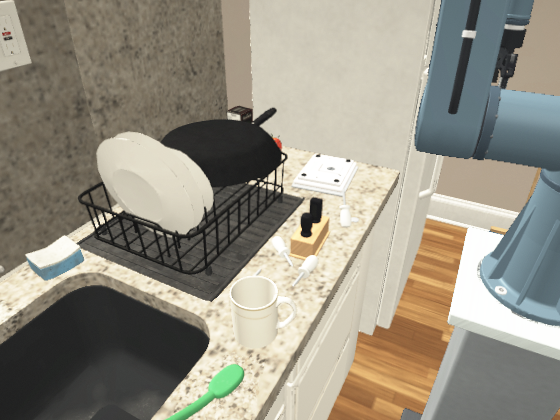

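The top view shows the stand at about (280,253) with holes at (267,255) and (293,254), the scale at (410,217) and its lock at about (411,223). Next, enlarged crops.

```bash
python3 - <<'E'
import cv2,numpy as np
a=cv2.imread("pics/top.png");b=cv2.imread("pics/scene.png")
r=lambda im,x,y,w,h,s:cv2.resize(im[y:y+h,x:x+w],None,fx=s,fy=s,interpolation=cv2.INTER_CUBIC)
o=np.zeros((600,800,3),np.uint8)
c=r(a,365,178,92,75,5);o[:c.shape[0],:c.shape[1]]=c       # top scale x5 at (0,0) 460x375
c=r(a,250,235,60,36,5);o[380:380+c.shape[0],:c.shape[1]]=c # stand x5 at (0,380)
c=r(b,285,190,55,72,5);o[0:360,480:480+c.shape[1]]=c 
cv2.imwrite("pics/crop1.png",o)
E
cat > h.py <<'E'
import numpy as np,cv2
from scipy.spatial.transform import Rotation as R
from bench import ctrl
def T(o):
    M=np.eye(4);q=o["eef_rot"];M[:3,:3]=R.from_quat([q[1],q[2],q[3],q[0]]).as_matrix();M[:3,3]=o["eef_pos"];return M
def px2w(n,uv,z,M=None,H=420):
    p=ctrl.camera_params(n);C=p["cam_to_world"] if n!="wrist" else M@p["hand_eye"]
    f=H/2/np.tan(np.radians(p["vertical_fov"]/2))
    d=(np.array(uv,float)-[p["cx"],p["cy"]])/f; s=d.copy()
    for _ in range(20): s=d/(1+p["k1"]*(s@s))
    r=C[:3,:3]@[s[0],s[1],1];c=C[:3,3];return c+r*(z-c[2])/r[2]
E
```

```text
(no output)
```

View pics/crop1.png

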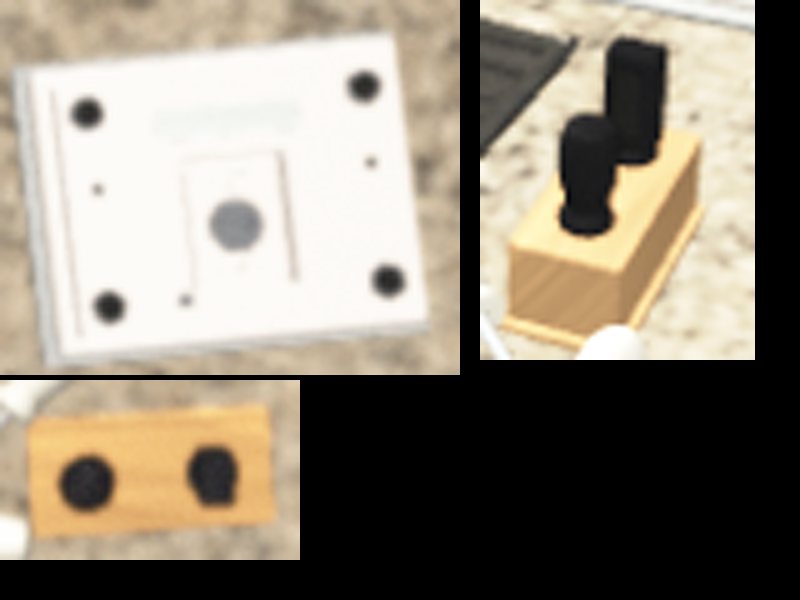

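The scene crop confirms that the flat handle is the far one, on the right (-y) in the top view. The waisted one at the left is the cross driver.

Run:
```python
from h import *
np.set_printoptions(precision=4,suppress=True)
f=np.array([px2w("top",u,.034) for u in [(382.4,200.6),(437.6,195.2),(442.6,234),(386.8,239.4)]])
print(f,f.mean(0)); e=f[0]+f[1]-f[2]-f[3]; print("scale yaw",np.arctan2(e[1],e[0]))
e=f[0]+f[3]-f[1]-f[2]; print("yaw from y",np.arctan2(-e[0],e[1]))
print("lock",px2w("top",(412.2,223),.031))
s=np.array([px2w("top",u,.046) for u in [(255.6,243.4),(303.6,240),(304.8,263.4),(257,266.4)]])
print(s.mean(0)); e=s[0]+s[3]-s[1]-s[2]; y=np.arctan2(-e[0],e[1]);print("stand yaw",y, np.linalg.norm(s[0]-s[1]),np.linalg.norm(s[0]-s[3]))
print("hole", s.mean(0)+29*1e-3*np.array([np.sin(y),-np.cos(y),0]))
print("handle top",px2w("top",(292.6,254.5),.103))
```

```text
[[ 0.5926 -0.1607  0.034 ]
 [ 0.6056 -0.2931  0.034 ]
 [ 0.5125 -0.3027  0.034 ]
 [ 0.4994 -0.1697  0.034 ]] [ 0.5525 -0.2316  0.034 ]
scale yaw 0.09960546883983656
yaw from y 0.09824190679965704
lock [ 0.5388 -0.2321  0.031 ]
[0.4668 0.0852 0.046 ]
stand yaw 0.06660006944229709 0.11369246679122719 0.05400975721718682
hole [0.4687 0.0562 0.046 ]
handle top [0.4671 0.0582 0.103 ]
```

carry_out(steps=[0.464, -0.496, 0.043, 0, 0, -1.346, 1, 0.464, -0.496, 0.043, 0, 0, -1.346, 1, 0.464, -0.496, 0.043, 0, 0, -1.346, 1, 0.464, -0.496, 0.043, 0, 0, -1.346, 1, 0.464, -0.496, 0.043, 0, 0, -1.346, 1, 0.464, -0.496, 0.043, 0, 0, -1.346, 1, 0.464, -0.496, 0.043, 0, 0, -1.346, 1, 0.464, -0.496, 0.043, 0, 0, -1.346, 1, 0.464, -0.496, 0.043, 0, 0, -1.346, 1, 0.464, -0.496, 0.043, 0, 0, -1.346, 1, 0.464, -0.496, 0.043, 0, 0, -1.346, 1, 0.464, -0.496, 0.043, 0, 0, -1.346, 1, 0.464, -0.496, 0.043, 0, 0, -1.346, 1, 0.464, -0.496, 0.043, 0, 0, -1.346, 1, 0.464, -0.496, 0.043, 0, 0, -1.346, 1, 0.464, -0.496, 0.043, 0, 0, -1.346, 1, 0.464, -0.496, 0.043, 0, 0, -1.346, 1, 0.464, -0.496, 0.043, 0, 0, -1.346, 1])

```text
time_s: 1.9
eef_pos: [0.4669, 0.0563, 0.2609]
eef_rot: [0.0, 0.684, 0.729, -0.0]
wrist_force: [0.0, -0.3, 0.4]
opening: 1.002
grasp_force: 0.0
```

```bash
cat >> h.py <<'E'
def st():
    o=ctrl.get_obs();M=T(o);a=np.arctan2(M[1,0],M[0,0])
    print("t",round(o["time_s"],2),"p",o["eef_pos"].round(4),"yaw",a.round(4),"tilt",M[:2,2].round(4),"F",o["wrist_force"].round(2),"Tq",o["torque"].round(3),"op",round(o["opening"],3),"g",round(o["grasp_force"],1),"q6",o["q"][5].round(2))
    return o,M
def go(o,M,p,yaw):
    "shift and turn (tool axes) to TCP p, pointing down, tool x at yaw"
    G=np.array([[np.cos(yaw),np.sin(yaw),0],[np.sin(yaw),-np.cos(yaw),0],[0,0,-1]])
    print("shift",(M[:3,:3].T@(np.array(p)-M[:3,3])).round(4),"turn",R.from_matrix(M[:3,:3].T@G).as_rotvec().round(4))
E
python3 - <<'E'
from h import *
o,M=st()
a=cv2.cvtColor(ctrl.camera("wrist"),cv2.COLOR_RGB2BGR);cv2.imwrite("pics/w1.png",a)
E
```

```text
t 1.9 p [0.4669 0.0563 0.2609] yaw 1.635 tilt [-0.     -0.0002] F [ 0.04 -0.25  0.41] Tq [ 0.01  -0.022  0.042] op 1.002 g 0.0 q6 -0.2
```

View pics/w1.png

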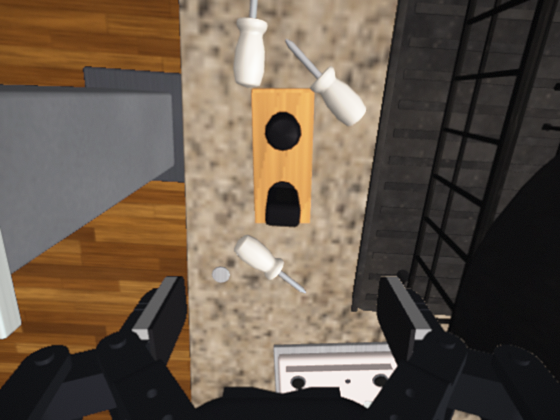

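The stand is at (253..313, 88..222) with the cross driver at (283,131) and the flat handle at (283,205). I'll enlarge the flat handle.

Run:
```python
import cv2,numpy as np
a=cv2.imread("pics/w1.png")[75:235,240:330]
a=np.clip(a.astype(float)*1.0,0,255);b=np.clip(a*4+10,0,255)
o=np.hstack([a,b]).astype(np.uint8);cv2.imwrite("pics/w1c.png",cv2.resize(o,None,fx=3.7,fy=3.7,interpolation=cv2.INTER_CUBIC))
```

```text
(no output)
```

View pics/w1c.png

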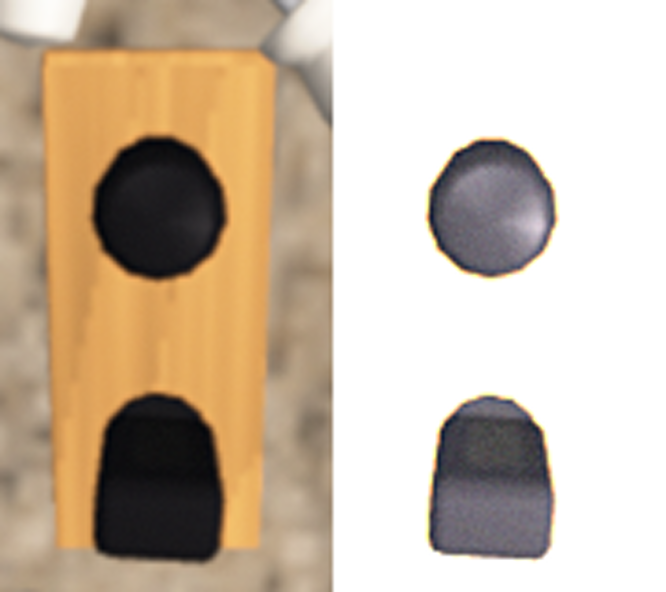

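Run:
```python
from h import *
o,M=st()
for u in [(282.8,215.3),(282.4,204.2),(282.4,226)]: print(px2w("wrist",u,.103,M))
for u in [(255.3,222.5),(310.5,222.5),(313.8,89.5),(251.8,89.5)]: print(px2w("wrist",u,.046,M))
p=px2w("wrist",(282.8,215.3),.103,M)
go(o,M,[p[0],p[1],.133],1.60)
print(o["q"])
```

```text
t 1.95 p [0.467  0.0563 0.261 ] yaw 1.6349 tilt [ 0.0001 -0.0001] F [ 0.1  -0.9   0.42] Tq [ 0.008  0.048 -0.028] op 1.002 g 0.0 q6 -0.2
[0.46805471 0.057453   0.103     ]
[0.46720498 0.06587677 0.103     ]
[0.46831867 0.04910926 0.103     ]
[0.44512118 0.02797394 0.046     ]
[0.49532831 0.03126223 0.046     ]
[0.48724625 0.14503278 0.046     ]
[0.43781047 0.14180653 0.046     ]
shift [0.0011 0.0011 0.128 ] turn [0.0001 0.0001 0.0349]
[-1.33058548e-01 -1.25022587e-02  1.90605632e+00 -1.26187093e-04
  1.24787813e+00 -1.97125289e-01]
```

carry_out(steps=[0.001, 0.001, 0.04, 0, 0, 0.02, 1, 0.001, 0.001, 0.08, 0, 0, 0.02, 1, 0.001, 0.001, 0.11, 0, 0, 0.02, 1, 0.001, 0.001, 0.126, 0, 0, 0.02, 1, 0.001, 0.001, 0.126, 0, 0, 0.02, 1, 0.001, 0.001, 0.126, 0, 0, 0.02, 0, 0.001, 0.001, 0.126, 0, 0, 0.02, 0, 0.001, 0.001, 0.126, 0, 0, 0.02, 0, 0.001, 0.001, 0.126, 0, 0, 0.02, 0, 0.001, 0.001, 0.126, 0, 0, 0.02, 0, 0.001, 0.001, 0.126, 0, 0, 0.02, 0, 0.001, 0.001, 0.126, 0, 0, 0.02, 0, 0.001, 0.001, 0.126, 0, 0, 0.02, 0, 0.001, 0.001, 0.126, 0, 0, 0.02, 0, 0.001, 0.001, 0.126, 0, 0, 0.02, 0])

```text
time_s: 3.45
eef_pos: [0.4688, 0.0583, 0.1359]
eef_rot: [0.001, 0.691, 0.723, 0.0]
wrist_force: [-1.1, -0.8, 7.5]
opening: 0.301
grasp_force: 58.8
```

```bash
python3 -c "
from h import *
o,M=st()"
```

```text
t 3.45 p [0.4688 0.0583 0.1359] yaw 1.617 tilt [ 0.0017 -0.0004] F [-1.13 -0.76  7.5 ] Tq [-0.048  0.275  0.014] op 0.301 g 58.8 q6 -0.17
```

The opening (~26 mm) suggests I hold the wide side, and in the picture the handle is indeed wider along world x. I'll lift it and look at the blade.

carry_out(steps=[0, 0, -0.02, 0, 0, 0, 0, 0, 0, -0.05, 0, 0, 0, 0, 0, 0, -0.08, 0, 0, 0, 0, 0, 0, -0.1, 0, 0, 0, 0, 0, 0, -0.1, 0, 0, 0, 0])

```text
time_s: 3.95
eef_pos: [0.4698, 0.0583, 0.2379]
eef_rot: [0.002, 0.691, 0.723, 0.002]
wrist_force: [0.4, 0.0, -1.6]
opening: 0.298
grasp_force: 59.4
```

Run:
```python
from h import *
o,M=st()
a=cv2.cvtColor(ctrl.camera("wrist"),cv2.COLOR_RGB2BGR);cv2.imwrite("pics/w2.png",a)
b=cv2.cvtColor(ctrl.camera("scene"),cv2.COLOR_RGB2BGR)
c=np.clip(cv2.resize(a[150:400,180:390],None,fx=2,fy=2,interpolation=cv2.INTER_CUBIC)*1.0,0,255)
d=cv2.resize(b[100:260,265:360],(297,500),interpolation=cv2.INTER_CUBIC)
cv2.imwrite("pics/w2c.png",np.hstack([c,d]))
```

```text
t 3.95 p [0.4698 0.0583 0.2379] yaw 1.6171 tilt [ 0.0061 -0.0007] F [ 0.36  0.03 -1.55] Tq [-0.025 -0.005 -0.027] op 0.298 g 59.4 q6 -0.17[ WARN:0@1.284] global loadsave.cpp:1063 imwrite_ Unsupported depth image for selected encoder is fallbacked to CV_8U.
```

View pics/w2c.png

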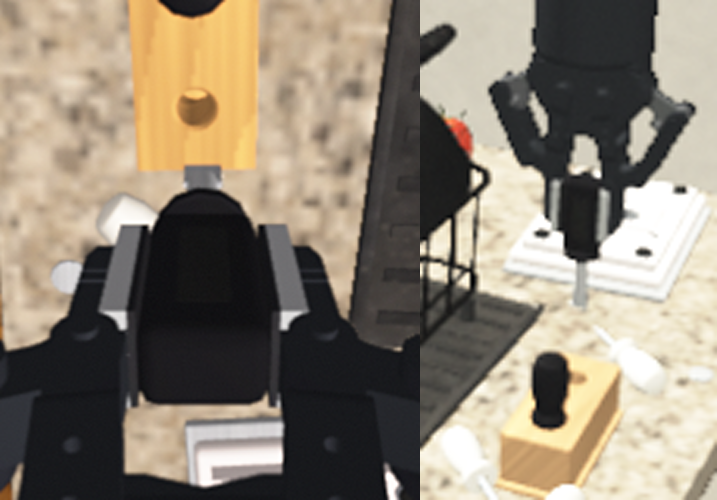

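The blade points down at about (281,234) and appears ~12 mm wide along the tool's y. So I hold the driver across its wide (x) sides, with the blade along the tool's y. That grip works, so I'll allow for the orientation.

Run:
```python
from h import *
np.set_printoptions(precision=4,suppress=True)
o,M=st()
def tip(u,zt):
    p=ctrl.camera_params("wrist");f=210/np.tan(np.radians(p["vertical_fov"]/2));d=(np.array(u)-[p["cx"],p["cy"]])/f
    H=p["hand_eye"];r=H[:3,:3]@[d[0],d[1],1];return H[:3,3]+r*(zt-H[2,3])/r[2]
for u in[(281.5,234),(272.5,234),(291,234)]:print(tip(u,.132))
go(o,M,[.5388,-.2321,.238],3.241)
```

```text
t 4.05 p [0.4679 0.0585 0.2346] yaw 1.6169 tilt [ 0.0002 -0.    ] F [-0.03  0.23 -0.6 ] Tq [0.02  0.054 0.041] op 0.297 g 59.4 q6 -0.17
[-0.0024  0.0002  0.132 ]
[-0.0024 -0.0057  0.132 ]
[-0.0024  0.0064  0.132 ]
shift [-0.2935  0.0574 -0.0034] turn [ 0.0001  0.0002 -1.6241]
```

carry_out(steps=[-0.2935, 0.0574, -0.003, 0, 0, -1.624, 0, -0.2935, 0.0574, -0.003, 0, 0, -1.624, 0, -0.2935, 0.0574, -0.003, 0, 0, -1.624, 0, -0.2935, 0.0574, -0.003, 0, 0, -1.624, 0, -0.2935, 0.0574, -0.003, 0, 0, -1.624, 0, -0.2935, 0.0574, -0.003, 0, 0, -1.624, 0, -0.2935, 0.0574, -0.003, 0, 0, -1.624, 0, -0.2935, 0.0574, -0.003, 0, 0, -1.624, 0, -0.2935, 0.0574, -0.003, 0, 0, -1.624, 0, -0.2935, 0.0574, -0.003, 0, 0, -1.624, 0, -0.2935, 0.0574, -0.003, 0, 0, -1.624, 0, -0.2935, 0.0574, -0.003, 0, 0, -1.624, 0, -0.2935, 0.0574, -0.003, 0, 0, -1.624, 0, -0.2935, 0.0574, -0.003, 0, 0, -1.624, 0, -0.2935, 0.0574, -0.003, 0, 0, -1.624, 0, -0.2935, 0.0574, -0.003, 0, 0, -1.624, 0])

```text
time_s: 5.65
eef_pos: [0.539, -0.2321, 0.2378]
eef_rot: [0.0, -0.049, 0.999, 0.0]
wrist_force: [-0.3, 0.2, -1.3]
opening: 0.295
grasp_force: 59.4
```

Run:
```python
from h import *
o,M=st()
a=cv2.cvtColor(ctrl.camera("wrist"),cv2.COLOR_RGB2BGR);cv2.imwrite("pics/w3.png",a)
cv2.imwrite("pics/w3c.png",cv2.resize(a[90:290,180:380],None,fx=3,fy=3,interpolation=cv2.INTER_CUBIC))
```

```text
t 5.65 p [ 0.539  -0.2321  0.2378] yaw -3.0434 tilt [0. 0.] F [-0.31  0.24 -1.25] Tq [ 0.041 -0.021 -0.013] op 0.295 g 59.4 q6 -2.28
```

View pics/w3c.png

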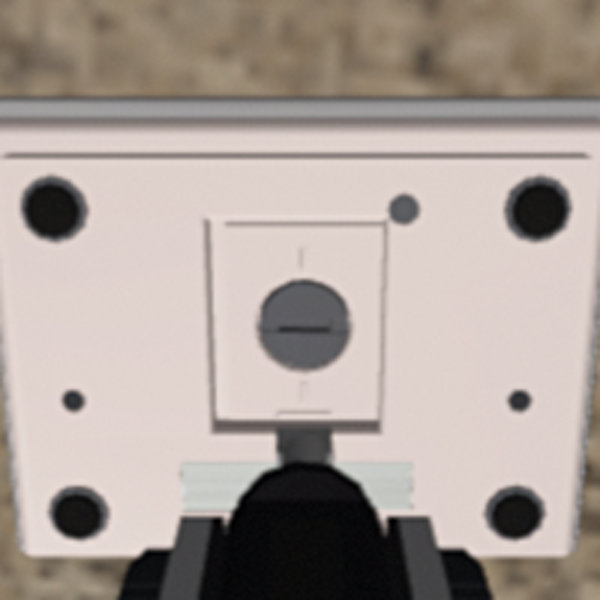

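The lock disc centre is at image (281.3,198.3). Its slot is level in the picture and so parallel to the blade, whose tip is at (281.3,233.3).

Run:
```python
from h import *
np.set_printoptions(precision=4,suppress=True)
o,M=st()
f=np.array([px2w("wrist",(180+u/3,90+v/3),.034,M) for u,v in [(54,209),(538,209),(515,513),(78,513)]])
print(f.mean(0)); e=f[0]-f[1]+f[3]-f[2];print("scale yaw",np.arctan2(e[0],-e[1]),np.arctan2(-e[0],e[1]))
for z in(.029,.031,.033):
    L=px2w("wrist",(281.4,198.3),z,M)
    t=px2w("wrist",(281.4,233.4),M[2,3]-.132,M)
    s=M[:3,:3].T@(L-t); print(L,t,s)
```

```text
t 5.7 p [ 0.539  -0.2321  0.2379] yaw -3.0432 tilt [ 0.0001 -0.0001] F [-0.31 -1.16 -0.26] Tq [ 0.026 -0.047  0.029] op 0.295 g 59.4 q6 -2.28
[ 0.5528 -0.2327  0.034 ]
scale yaw 0.09966178429564147 -3.0419308692941516
[ 0.5409 -0.2315  0.029 ] [ 0.5411 -0.2315  0.1059] [0.0002 0.     0.0769]
[ 0.5403 -0.2316  0.031 ] [ 0.5411 -0.2315  0.1059] [0.0008 0.     0.0749]
[ 0.5397 -0.2317  0.033 ] [ 0.5411 -0.2315  0.1059] [0.0014 0.     0.0729]
```

carry_out(steps=[0.0008, 0, 0.03, 0, 0, 0, 0, 0.0008, 0, 0.055, 0, 0, 0, 0, 0.0008, 0, 0.066, 0, 0, 0, 0, 0.0008, 0, 0.069, 0, 0, 0, 0, 0.0008, 0, 0.069, 0, 0, 0, 0, 0.0008, 0, 0.069, 0, 0, 0, 0])

```text
time_s: 6.3
eef_pos: [0.5389, -0.2327, 0.1703]
eef_rot: [0.001, -0.05, 0.999, -0.001]
wrist_force: [0.2, -1.3, -0.5]
opening: 0.297
grasp_force: 59.4
```

Run:
```python
from h import *
o,M=st()
a=cv2.cvtColor(ctrl.camera("wrist"),cv2.COLOR_RGB2BGR)
cv2.imwrite("pics/w4c.png",cv2.resize(np.clip(a[180:280,220:345]*1.5,0,255),None,fx=6,fy=6,interpolation=cv2.INTER_CUBIC).clip(0,255).astype(np.uint8))
```

```text
t 6.3 p [ 0.5389 -0.2327  0.1703] yaw -3.0424 tilt [ 0.0019 -0.0013] F [ 0.18 -1.29 -0.51] Tq [ 0.047 -0.011 -0.01 ] op 0.297 g 59.4 q6 -2.28
```

View pics/w4c.png

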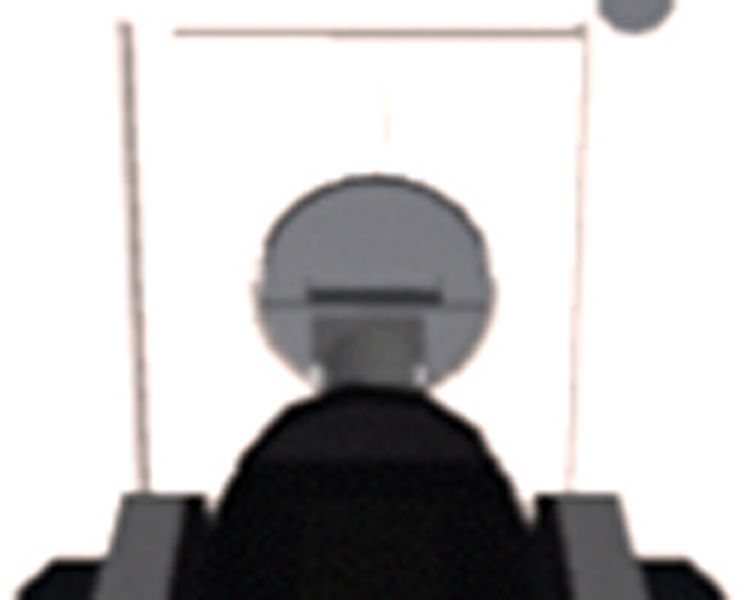

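The blade tip (front face edge) is at crop row 318, and the slot spans rows 273–303, centred on column 374. I need a little more +x. I'll descend 3 mm, let it settle and remeasure by pixel profile.

carry_out(steps=[0.0005, 0, 0.003, 0, 0, 0, 0, 0.0005, 0, 0.003, 0, 0, 0, 0, 0.0005, 0, 0.003, 0, 0, 0, 0, 0.0005, 0, 0.003, 0, 0, 0, 0, 0.0005, 0, 0.003, 0, 0, 0, 0])

```text
time_s: 6.85
eef_pos: [0.5377, -0.2323, 0.166]
eef_rot: [0.0, -0.05, 0.999, -0.0]
wrist_force: [-0.7, -0.0, -0.8]
opening: 0.298
grasp_force: 59.4
```

Run:
```python
from h import *
o,M=st()
a=cv2.cvtColor(ctrl.camera("wrist"),cv2.COLOR_RGB2GRAY)
cv2.imwrite("pics/w5.png",a)
print("rows 205..250, cols 274-289:",a[205:250,274:289].mean(1).round().astype(int))
print("cols left of blade, 264-271 rows:",a[205:250,264:271].mean(1).round().astype(int))
for r in (226,228,230,232,234,236,238,240): print(r,a[r,258:308])
```

```text
t 6.85 p [ 0.5377 -0.2323  0.166 ] yaw -3.0424 tilt [ 0.0001 -0.0001] F [-0.69 -0.04 -0.78] Tq [-0.     0.047 -0.017] op 0.298 g 59.4 q6 -2.28
rows 205..250, cols 274-289: [192 192 192 192 192 193 196 186 127  69  70  81  83  83  83  83  83  83
  83  83  83  83  83  84  84  84  81  69  59  57  57  57  56  56  56  56
  58  58  50  27   8   6  11  15  16]
cols left of blade, 264-271 rows: [192 192 192 192 192 192 192 193 194 193 188 166 138 120 103  90  83  78
  78  81  83  83  84  84  84  83  83  80  78  73  67  82  86  84  85  86
  87  90  97 107 120 122 106  82  56]
226 [194 193 182 162 123  80  78  84  83  83  84  84  82  83  83  84  84  85
  84  83  83  84  83  83  83  82  82  83  83  84  82  82  83  83  81  82
  83  82  84  82  78  80 127 182 191 192 191 192 191 193]
228 [193 188 174 154 102  79  82  85  85  85  84  83  84  86  85  84  84  84
  83  84  84  84  85  85  83  83  83  83  83  83  83  83  84  82  84  84
  83  82  83  82  80  80 120 175 184 190 192 192 192 192]
230 [194 185 163 144  99  81  84  85  86  84  84  80  79  83  85  85  84  85
  84  84  84  84  83  85  84  84 
[... 437 characters left out ...]
53  48  40  52  74
  78  77  77  76  75  75  85 120 164 187 192 193 192 192]
236 [195 187 158 119  82  76  80  82  81  82  82  82  82  77  64  58  57  56
  52  51  51  54  56  58  60  61  62  61  60  58  55  57  65  75  78  80
  80  79  79  80  78  74  88 131 167 190 192 193 192 192]
238 [195 194 179 142 108  86  83  85  85  85  83  85  85  78  61  55  52  48
  48  50  52  54  57  58  60  61  62  63  62  59  57  56  64  80  84  85
  83  83  84  81  80  82 111 154 182 192 193 192 192 192]
240 [196 196 194 179 139 106  91  87  84  85  84  84  85  85  81  65  49  46
  46  49  52  54  56  57  59  62  62  63  63  61  62  66  75  79  82  84
  83  82  82  81  82 106 148 179 192 194 193 192 192 192]
```

Run:
```python
from h import *
o,M=st()
a=cv2.imread("pics/w5.png",0)
for r in range(231,238): print(r,a[r,266:296])
Mi=np.linalg.inv(M)
for z in (.0286,.031,.0334):
  L=lambda v:(Mi@np.r_[px2w("wrist",(281,v),z,M),1])[0]*1e3
  print(z,"disc near-13",L(213)-13,"slot far edge+1.8",L(235.3)+1.8)
for zt in(.130,.132,.134):
  print(zt,[((Mi@np.r_[px2w("wrist",(281,v),M[2,3]-zt,M),1])[0]*1e3-1.1).round(2) for v in (234,234.8,235.5)])
```

```text
t 6.9 p [ 0.5377 -0.2323  0.1659] yaw -3.0424 tilt [ 0. -0.] F [-0.09  0.36 -0.95] Tq [-0.005  0.006 -0.   ] op 0.298 g 59.4 q6 -2.28
231 [86 86 84 80 73 77 79 81 82 82 80 82 80 81 82 81 80 81 81 80 81 81 80 81
 81 76 73 82 84 84]
232 [84 86 85 76 59 58 63 69 69 70 69 69 70 69 70 69 69 70 69 69 70 68 69 69
 68 63 66 80 84 83]
233 [86 86 85 74 50 40 51 58 59 59 60 61 61 60 59 57 59 57 59 58 57 58 57 57
 50 41 55 79 84 84]
234 [79 78 77 69 50 43 48 56 57 59 58 58 57 57 57 56 56 57 55 58 57 55 56 53
 48 40 52 74 78 77]
235 [67 68 68 67 64 60 56 56 59 56 57 56 54 55 57 58 59 60 60 59 57 56 57 57
 57 54 58 66 68 67]
236 [81 82 82 82 82 77 64 58 57 56 52 51 51 54 56 58 60 61 62 61 60 58 55 57
 65 75 78 80 80 79]
237 [85 87 85 87 86 80 65 59 57 53 49 48 51 54 56 58 60 61 62 62 61 59 55 56
 64 78 84 84 84 84]
0.0286 disc near-13 -2.8702558992671374 slot far edge+1.8 -3.990720749656697
0.031 disc near-13 -2.0105433360120166 slot far edge+1.8 -2.946956356178056
0.0334 disc near-13 -1.1508307727570042 slot far edge+1.8 -1.9031919626995257
0.13 [np.float64(-2.78), np.float64(-3.35), np.float64(-3.84)]
0.132 [np.float64(-3.64), np.float64(-4.21), np.float64(-4.71)]
0.134 [np.float64(-4.5), np.float64(-5.08), np.float64(-5.58)]
```

carry_out(steps=[-0.0002, 0, 0.001, 0, 0, 0, 0, -0.0002, 0, 0.0015, 0, 0, 0, 0, -0.0002, 0, 0.002, 0, 0, 0, 0, -0.0002, 0, 0.002, 0, 0, 0, 0, -0.0002, 0, 0.002, 0, 0, 0, 0])

```text
time_s: 7.4
eef_pos: [0.5378, -0.2322, 0.1638]
eef_rot: [-0.0, -0.05, 0.999, 0.0]
wrist_force: [-0.1, 0.4, -0.7]
opening: 0.298
grasp_force: 59.4
```

carry_out(steps=[0, 0, 0.0005, 0, 0, 0, 0, 0, 0, 0.001, 0, 0, 0, 0, 0, 0, 0.001, 0, 0, 0, 0, 0, 0, 0.001, 0, 0, 0, 0])

```text
time_s: 7.8
eef_pos: [0.5379, -0.2322, 0.1629]
eef_rot: [-0.0, -0.05, 0.999, 0.0]
wrist_force: [-0.6, -1.0, -1.2]
opening: 0.297
grasp_force: 59.4
```

carry_out(steps=[0, 0, 0.0005, 0, 0, 0, 0, 0, 0, 0.001, 0, 0, 0, 0, 0, 0, 0.001, 0, 0, 0, 0, 0, 0, 0.001, 0, 0, 0, 0])

```text
time_s: 8.2
eef_pos: [0.5378, -0.2322, 0.1619]
eef_rot: [-0.0, -0.05, 0.999, 0.0]
wrist_force: [-0.2, 0.8, -0.4]
opening: 0.302
grasp_force: 59.4
```

carry_out(steps=[0, 0, 0.0005, 0, 0, 0, 0, 0, 0, 0.001, 0, 0, 0, 0, 0, 0, 0.001, 0, 0, 0, 0, 0, 0, 0.001, 0, 0, 0, 0])

```text
time_s: 8.6
eef_pos: [0.5378, -0.2322, 0.1608]
eef_rot: [-0.0, -0.05, 0.999, 0.0]
wrist_force: [0.5, 0.0, -1.1]
opening: 0.299
grasp_force: 59.4
```

carry_out(steps=[0, 0, 0.0005, 0, 0, 0, 0, 0, 0, 0.001, 0, 0, 0, 0, 0, 0, 0.001, 0, 0, 0, 0, 0, 0, 0.001, 0, 0, 0, 0])

```text
time_s: 9.0
eef_pos: [0.5379, -0.2322, 0.1599]
eef_rot: [-0.0, -0.05, 0.999, 0.0]
wrist_force: [-0.5, 0.7, -0.7]
opening: 0.302
grasp_force: 59.4
```

carry_out(steps=[0, 0, 0.0005, 0, 0, 0, 0, 0, 0, 0.001, 0, 0, 0, 0, 0, 0, 0.001, 0, 0, 0, 0, 0, 0, 0.001, 0, 0, 0, 0])

```text
time_s: 9.4
eef_pos: [0.538, -0.2323, 0.1593]
eef_rot: [0.0, -0.05, 0.999, -0.0]
wrist_force: [-0.9, 0.5, 3.4]
opening: 0.295
grasp_force: 60.0
```

Run:
```python
from h import *
o,M=st()
a=cv2.cvtColor(ctrl.camera("wrist"),cv2.COLOR_RGB2BGR)
cv2.imwrite("pics/w6c.png",cv2.resize(np.clip(a[200:275,230:330]*1.5,0,255),None,fx=7,fy=7,interpolation=cv2.INTER_CUBIC).clip(0,255).astype(np.uint8))
```

```text
t 9.4 p [ 0.538  -0.2323  0.1593] yaw -3.0423 tilt [ 0.0003 -0.0002] F [-0.89  0.55  3.39] Tq [ 0.182  0.245 -0.022] op 0.295 g 60.0 q6 -2.28
```

View pics/w6c.png

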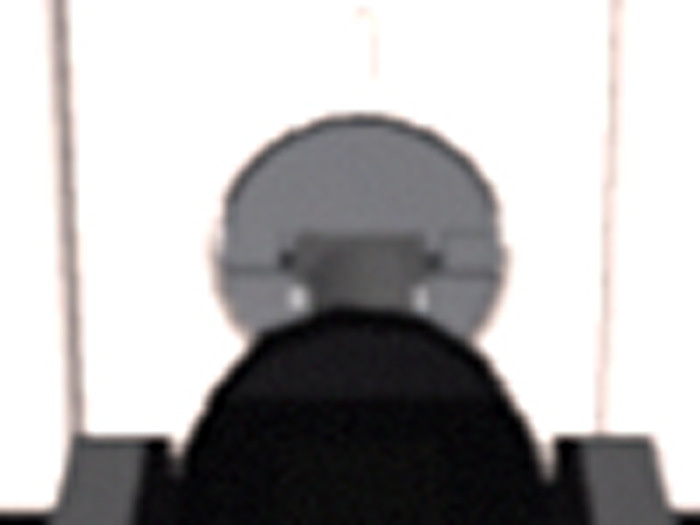

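carry_out(steps=[0.0008, 0, 0, 0, 0, 0, 0, 0.0015, 0, 0, 0, 0, 0, 0, 0.0015, 0, 0, 0, 0, 0, 0, 0.0015, 0, 0, 0, 0, 0, 0])

```text
time_s: 9.85
eef_pos: [0.5368, -0.2326, 0.1592]
eef_rot: [0.001, -0.05, 0.999, -0.0]
wrist_force: [2.4, 1.1, 3.5]
opening: 0.296
grasp_force: 60.0
```

carry_out(steps=[-0.0015, 0, 0, 0, 0, 0, 0, -0.003, 0, 0, 0, 0, 0, 0, -0.003, 0, 0, 0, 0, 0, 0, -0.003, 0, 0, 0, 0, 0, 0, -0.003, 0, 0, 0, 0, 0, 0])

```text
time_s: 10.35
eef_pos: [0.5389, -0.2323, 0.1588]
eef_rot: [-0.001, -0.05, 0.999, 0.0]
wrist_force: [-2.7, 0.0, 5.3]
opening: 0.3
grasp_force: 60.1
```

```bash
python3 -c "
from h import *
o,M=st()"
```

```text
t 10.35 p [ 0.5389 -0.2323  0.1588] yaw -3.0423 tilt [-0.0016 -0.0001] F [-2.68  0.02  5.27] Tq [-0.103  0.549 -0.03 ] op 0.3 g 60.1 q6 -2.28
```

Moving ±1 mm sideways didn't drop the blade. Its visible lower edge also stops exactly at the slot's near edge, between rows 233 and 268, so the blade stands on the slot floor. I'll recentre and press gently.

carry_out(steps=[0.0008, 0, 0, 0, 0, 0, 0, 0.0015, 0, 0, 0, 0, 0, 0, 0.0015, 0, 0.0005, 0, 0, 0, 0, 0.0015, 0, 0.001, 0, 0, 0, 0, 0.0015, 0, 0.001, 0, 0, 0, 0, 0.0015, 0, 0.001, 0, 0, 0, 0])

```text
time_s: 10.95
eef_pos: [0.5382, -0.2323, 0.1584]
eef_rot: [0.0, -0.05, 0.999, -0.0]
wrist_force: [-0.1, 0.7, 7.5]
opening: 0.293
grasp_force: 60.5
```

```bash
python3 -c "
from h import *
o,M=st()"
```

```text
t 10.95 p [ 0.5382 -0.2323  0.1584] yaw -3.0424 tilt [ 0.0008 -0.0003] F [-0.11  0.7   7.48] Tq [ 0.144 -0.099 -0.023] op 0.293 g 60.5 q6 -2.28
```

carry_out(steps=[0, 0, 0.0004, 0, 0, 0, 0, 0, 0, 0.0008, 0, 0, 0, 0, 0, 0, 0.0012, 0, 0, 0, 0, 0, 0, 0.0012, 0, 0, 0, 0, 0, 0, 0.0012, 0, 0, 0, 0])

```text
time_s: 11.45
eef_pos: [0.5383, -0.2323, 0.1576]
eef_rot: [0.0, -0.05, 0.999, -0.0]
wrist_force: [-1.0, 0.7, 10.0]
opening: 0.296
grasp_force: 60.8
```

```bash
python3 -c "
from h import *
o,M=st()"
```

```text
t 11.45 p [ 0.5383 -0.2323  0.1576] yaw -3.0423 tilt [ 0.001  -0.0004] F [-0.99  0.74 10.04] Tq [0.249 0.137 0.03 ] op 0.296 g 60.8 q6 -2.28
```

carry_out(steps=[0, 0, 0.0004, 0, 0, 0, 0, 0, 0, 0.0008, 0, 0, 0, 0, 0, 0, 0.0008, 0, 0, 0, 0, 0, 0, 0.0008, 0, 0, 0, 0])

```text
time_s: 11.85
eef_pos: [0.5384, -0.2324, 0.1571]
eef_rot: [0.0, -0.05, 0.999, -0.0]
wrist_force: [-2.4, 1.9, 12.4]
opening: 0.294
grasp_force: 61.1
```

carry_out(steps=[0, 0, 0, 0, 0, 0, 0, 0, 0, 0, 0, 0, 0, 0])

```text
time_s: 12.05
eef_pos: [0.5384, -0.2324, 0.1571]
eef_rot: [0.001, -0.05, 0.999, -0.0]
wrist_force: [-1.4, 1.4, 11.3]
opening: 0.293
grasp_force: 61.1
```

carry_out(steps=[0, 0, 0.0004, 0, 0, 0, 0, 0, 0, 0.0004, 0, 0, 0, 0, 0, 0, 0.0004, 0, 0, 0, 0])

```text
time_s: 12.35
eef_pos: [0.5384, -0.2324, 0.1569]
eef_rot: [0.001, -0.05, 0.999, -0.0]
wrist_force: [-0.8, 1.7, 11.7]
opening: 0.3
grasp_force: 61.2
```

carry_out(steps=[0, 0, 0, 0, 0, 0, 0])

```text
time_s: 12.45
eef_pos: [0.5384, -0.2324, 0.1569]
eef_rot: [0.001, -0.05, 0.999, -0.0]
wrist_force: [-1.9, 1.3, 12.7]
opening: 0.299
grasp_force: 61.2
```

carry_out(steps=[0, 0, 0, 0, 0, 0, 0])

```text
time_s: 12.55
eef_pos: [0.5384, -0.2324, 0.1569]
eef_rot: [0.001, -0.05, 0.999, -0.0]
wrist_force: [-0.5, 2.0, 13.0]
opening: 0.295
grasp_force: 61.2
```

carry_out(steps=[0, 0, 0.0002, 0, 0, 0, 0, 0, 0, 0.0002, 0, 0, 0.06, 0, 0, 0.0001, 0.0002, 0, 0, 0.12, 0, 0, 0.0002, 0.0002, 0, 0, 0.18, 0, 0, 0.0003, 0.0002, 0, 0, 0.24, 0, 0, 0.0003, 0.0002, 0, 0, 0.3, 0, 0, 0.0003, 0.0002, 0, 0, 0.3, 0])

```text
time_s: 13.25
eef_pos: [0.5381, -0.2321, 0.1567]
eef_rot: [0.0, 0.101, 0.995, -0.0]
wrist_force: [-3.4, 2.3, 14.0]
opening: 0.301
grasp_force: 61.2
```

```bash
python3 -c "
from h import *
o,M=st()"
```

```text
t 13.25 p [ 0.5381 -0.2321  0.1567] yaw 2.9395 tilt [ 0.0003 -0.0006] F [-3.37  2.31 13.96] Tq [0.371 0.636 0.063] op 0.301 g 61.2 q6 -1.98
```

carry_out(steps=[0.0004, 0.0003, 0, 0, 0, 0.08, 0, 0.0008, 0.0006, 0, 0, 0, 0.16, 0, 0.0008, 0.001, 0, 0, 0, 0.24, 0, 0.0008, 0.001, 0, 0, 0, 0.32, 0, 0.0008, 0.001, 0, 0, 0, 0.4, 0, 0.0008, 0.001, 0, 0, 0, 0.4, 0])

```text
time_s: 13.85
eef_pos: [0.538, -0.2313, 0.1569]
eef_rot: [0.001, 0.297, 0.955, -0.0]
wrist_force: [-1.2, 0.2, 12.8]
opening: 0.296
grasp_force: 61.1
```

```bash
python3 -c "
from h import *
o,M=st()"
```

```text
t 13.85 p [ 0.538  -0.2313  0.1569] yaw 2.5388 tilt [ 0.0017 -0.0014] F [-1.16  0.25 12.77] Tq [0.178 0.291 0.08 ] op 0.296 g 61.1 q6 -1.58
```

carry_out(steps=[0, 0.0001, 0.0001, 0, 0, 0.09, 0, 0, 0.0002, 0.0001, 0, 0, 0.18, 0, 0, 0.0003, 0.0001, 0, 0, 0.27, 0, 0, 0.0004, 0.0001, 0, 0, 0.36, 0, 0, 0.0005, 0.0001, 0, 0, 0.45, 0, 0, 0.0005, 0.0001, 0, 0, 0.45, 0])

```text
time_s: 14.45
eef_pos: [0.5384, -0.2308, 0.1568]
eef_rot: [0.001, 0.503, 0.865, -0.0]
wrist_force: [-0.8, 1.5, 12.9]
opening: 0.301
grasp_force: 61.1
```

```bash
python3 -c "
from h import *
o,M=st()"
```

```text
t 14.45 p [ 0.5384 -0.2308  0.1568] yaw 2.0885 tilt [ 0.0021 -0.0013] F [-0.8   1.46 12.91] Tq [0.3   0.142 0.016] op 0.301 g 61.1 q6 -1.13
```

carry_out(steps=[0, 0.0001, 0.0001, 0, 0, 0.08, 0, 0, 0.0002, 0.0001, 0, 0, 0.16, 0, 0, 0.0003, 0.0001, 0, 0, 0.24, 0, 0, 0.0004, 0.0001, 0, 0, 0.32, 0, 0, 0.0005, 0.0001, 0, 0, 0.4, 0, 0, 0.0005, 0.0001, 0, 0, 0.4, 0])

```text
time_s: 15.05
eef_pos: [0.539, -0.2305, 0.1568]
eef_rot: [0.001, 0.664, 0.748, 0.0]
wrist_force: [0.6, 2.8, 12.9]
opening: 0.295
grasp_force: 61.1
```

```bash
python3 -c "
from h import *
o,M=st()"
```

```text
t 15.05 p [ 0.539  -0.2305  0.1568] yaw 1.6888 tilt [ 0.0025 -0.0013] F [ 0.61  2.79 12.89] Tq [0.361 0.064 0.016] op 0.295 g 61.1 q6 -0.72
```

carry_out(steps=[0.0001, 0.0002, 0.0001, 0, 0, 0.07, 0, 0.0002, 0.0003, 0.0001, 0, 0, 0.13, 0, 0.0002, 0.0003, 0.0001, 0, 0, 0.13, 0, 0.0002, 0.0003, 0.0001, 0, 0, 0.13, 0])

```text
time_s: 15.45
eef_pos: [0.5393, -0.2304, 0.1568]
eef_rot: [0.001, 0.711, 0.704, 0.0]
wrist_force: [-0.9, 1.2, 12.8]
opening: 0.297
grasp_force: 61.1
```

```bash
python3 -c "
from h import *
o,M=st()"
```

```text
t 15.45 p [ 0.5393 -0.2304  0.1568] yaw 1.561 tilt [ 0.0024 -0.0016] F [-0.95  1.17 12.82] Tq [0.222 0.138 0.034] op 0.297 g 61.1 q6 -0.6
```

carry_out(steps=[0, 0, 0, 0, 0, 0.04, 0, 0, 0, 0, 0, 0, 0.04, 0, 0, 0, 0, 0, 0, 0.04, 0])

```text
time_s: 15.75
eef_pos: [0.5393, -0.2304, 0.1568]
eef_rot: [0.001, 0.724, 0.689, 0.0]
wrist_force: [0.0, 1.2, 13.0]
opening: 0.298
grasp_force: 61.1
```

```bash
python3 -c "
from h import *
o,M=st()"
```

```text
t 15.75 p [ 0.5393 -0.2304  0.1568] yaw 1.521 tilt [ 0.0025 -0.0016] F [ 0.03  1.18 13.04] Tq [0.305 0.074 0.048] op 0.298 g 61.1 q6 -0.56
```

carry_out(steps=[0, 0, -0.001, 0, 0, 0, 0, 0, 0, -0.002, 0, 0, 0, 0, 0, 0, -0.003, 0, 0, 0, 0, 0, 0, -0.006, 0, 0, 0, 0, 0, 0, -0.012, 0, 0, 0, 0, 0, 0, -0.03, 0, 0, 0, 0, 0, 0, -0.06, 0, 0, 0, 0, 0, 0, -0.075, 0, 0, 0, 0, 0, 0, -0.075, 0, 0, 0, 0, 0, 0, -0.075, 0, 0, 0, 0])

```text
time_s: 16.75
eef_pos: [0.5378, -0.2296, 0.2292]
eef_rot: [-0.001, 0.725, 0.689, -0.0]
wrist_force: [-0.3, 0.3, -0.9]
opening: 0.292
grasp_force: 59.6
```

Run:
```python
from h import *
o,M=st()
a=cv2.cvtColor(ctrl.camera("wrist"),cv2.COLOR_RGB2BGR);cv2.imwrite("pics/w7.png",a)
cv2.imwrite("pics/w7c.png",cv2.resize(a[140:280,190:370],None,fx=4,fy=4,interpolation=cv2.INTER_CUBIC))
go(o,M,[.468,.0575,.238],1.617)
```

```text
t 16.75 p [ 0.5378 -0.2296  0.2292] yaw 1.5208 tilt [-0.0009  0.0007] F [-0.32  0.33 -0.86] Tq [ 0.067  0.021 -0.031] op 0.292 g 59.6 q6 -0.56
shift [ 0.2833 -0.0841 -0.0085] turn [-0.0009 -0.0007 -0.0962]
```

View pics/w7c.png

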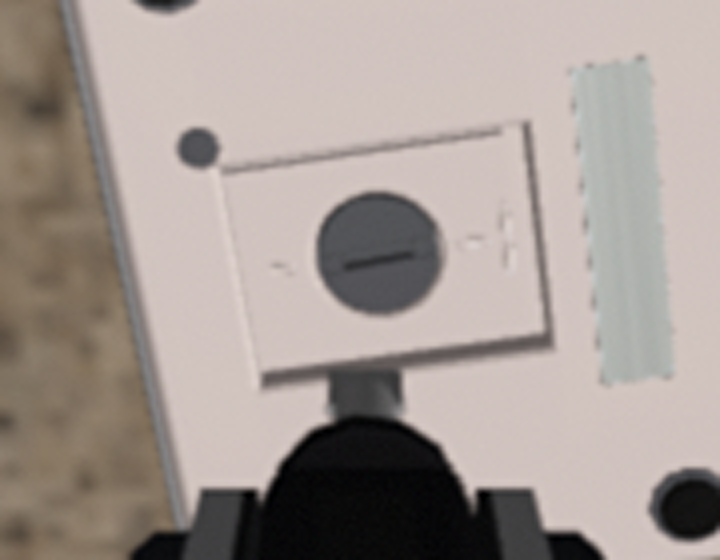

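The slot now lies along the marks: its slope is 0.17 against about 0.13 for the marks and hatch, within 0.05 rad. The disc is flush again. Now I'll return the driver.

carry_out(steps=[0.2833, -0.084, -0.0085, 0, 0, -0.096, 0, 0.2833, -0.084, -0.0085, 0, 0, -0.096, 0, 0.2833, -0.084, -0.0085, 0, 0, -0.096, 0, 0.2833, -0.084, -0.0085, 0, 0, -0.096, 0, 0.2833, -0.084, -0.0085, 0, 0, -0.096, 0, 0.2833, -0.084, -0.0085, 0, 0, -0.096, 0, 0.2833, -0.084, -0.0085, 0, 0, -0.096, 0, 0.2833, -0.084, -0.0085, 0, 0, -0.096, 0, 0.2833, -0.084, -0.0085, 0, 0, -0.096, 0, 0.2833, -0.084, -0.0085, 0, 0, -0.096, 0, 0.2833, -0.084, -0.0085, 0, 0, -0.096, 0, 0.2833, -0.084, -0.0085, 0, 0, -0.096, 0])

```text
time_s: 18.0
eef_pos: [0.4687, 0.0564, 0.2383]
eef_rot: [-0.0, 0.691, 0.723, -0.0]
wrist_force: [-0.0, -0.4, -1.1]
opening: 0.298
grasp_force: 59.7
```

Run:
```python
from h import *
o,M=st()
go(o,M,[.468,.0584,.136],1.617)
```

```text
t 18.0 p [0.4687 0.0564 0.2383] yaw 1.6152 tilt [-0.0003  0.    ] F [-0.02 -0.36 -1.09] Tq [ 0.015  0.018 -0.02 ] op 0.298 g 59.7 q6 -0.18
shift [ 0.0021 -0.0006  0.1023] turn [-0.0003 -0.     -0.0018]
```

carry_out(steps=[0.002, -0.0006, 0, 0, 0, 0, 0, 0.002, -0.0006, 0.02, 0, 0, 0, 0, 0.002, -0.0006, 0.045, 0, 0, 0, 0, 0.002, -0.0006, 0.06, 0, 0, 0, 0, 0.002, -0.0006, 0.06, 0, 0, 0, 0, 0.002, -0.0006, 0.06, 0, 0, 0, 0])

```text
time_s: 18.6
eef_pos: [0.4679, 0.0592, 0.1788]
eef_rot: [-0.0, 0.691, 0.723, -0.0]
wrist_force: [0.0, -1.0, -1.2]
opening: 0.301
grasp_force: 59.6
```

carry_out(steps=[0, 0, 0.015, 0, 0, 0, 0, 0, 0, 0.03, 0, 0, 0, 0, 0, 0, 0.038, 0, 0, 0, 0, 0, 0, 0.04, 0, 0, 0, 0, 0, 0, 0.04, 0, 0, 0, 0, 0, 0, 0.04, 0, 0, 0, 0])

```text
time_s: 19.2
eef_pos: [0.4684, 0.0591, 0.1393]
eef_rot: [0.001, 0.691, 0.723, 0.0]
wrist_force: [0.1, -0.0, -1.1]
opening: 0.3
grasp_force: 59.8
```

carry_out(steps=[0, 0, 0.001, 0, 0, 0, 0, 0, 0, 0.002, 0, 0, 0, 0, 0, 0, 0.0025, 0, 0, 0, 0, 0, 0, 0.0025, 0, 0, 0, 0])

```text
time_s: 19.6
eef_pos: [0.4678, 0.0592, 0.136]
eef_rot: [-0.0, 0.691, 0.723, -0.0]
wrist_force: [0.7, 0.0, -0.9]
opening: 0.297
grasp_force: 59.9
```

carry_out(steps=[0, 0, 0.0005, 0, 0, 0, 0, 0, 0, 0.0008, 0, 0, 0, 0, 0, 0, 0.0008, 0, 0, 0, 0])

```text
time_s: 19.9
eef_pos: [0.4679, 0.0592, 0.1359]
eef_rot: [-0.0, 0.691, 0.723, -0.0]
wrist_force: [-3.9, -0.3, 7.3]
opening: 0.297
grasp_force: 60.9
```

Seated at the same height as at pick-up. I'll release and retreat upward.

carry_out(steps=[0, 0, -0.0005, 0, 0, 0, 0, 0, 0, -0.0005, 0, 0, 0, 1, 0, 0, -0.0005, 0, 0, 0, 1, 0, 0, -0.0005, 0, 0, 0, 1, 0, 0, -0.0005, 0, 0, 0, 1, 0, 0, -0.0005, 0, 0, 0, 1, 0, 0, -0.0005, 0, 0, 0, 1, 0, 0, -0.0005, 0, 0, 0, 1, 0, 0, -0.02, 0, 0, 0, 1, 0, 0, -0.06, 0, 0, 0, 1, 0, 0, -0.1, 0, 0, 0, 1, 0, 0, -0.14, 0, 0, 0, 1, 0, 0, -0.14, 0, 0, 0, 1, 0, 0, -0.14, 0, 0, 0, 1, 0, 0, -0.14, 0, 0, 0, 1])

```text
time_s: 21.4
eef_pos: [0.4671, 0.0593, 0.274]
eef_rot: [-0.001, 0.691, 0.723, -0.001]
wrist_force: [-0.3, -0.1, 0.0]
opening: 0.995
grasp_force: 0.0
```

Run:
```python
from h import *
o,M=st()
a=cv2.cvtColor(ctrl.camera("wrist"),cv2.COLOR_RGB2GRAY)
b=cv2.cvtColor(ctrl.camera("top"),cv2.COLOR_RGB2BGR)
old=cv2.imread("pics/top.png")
# black blobs in the wrist view around the stand (handles), and change in the top view there
def blobs(g):
    n,l,s,c=cv2.connectedComponentsWithStats((g[80:260,240:330]<40).astype(np.uint8));return [(s[i][:5].tolist(),(c[i]+[240,80]).round(1)) for i in range(1,n) if s[i,4]>200]
print(blobs(a)); print("before",blobs(cv2.imread("pics/w1.png",0)))
d=cv2.absdiff(b,old).max(2); print("top change near stand/scale px>60:",(d[238:270,252:308]>60).sum(),(d[180:250,368:452]>60).sum())
print(np.argwhere(d[180:250,368:452]>60).mean(0)+[180,368])
```

```text
t 21.4 p [0.4671 0.0593 0.274 ] yaw 1.6168 tilt [-0.002   0.0002] F [-0.33 -0.12  0.03] Tq [0.028 0.007 0.007] op 0.995 g 0.0 q6 -0.17
[([25, 36, 33, 35, 853], array([280.6, 132.9])), ([28, 101, 31, 41, 1124], array([282.9, 202.6]))]
before [([26, 33, 34, 37, 958], array([282. , 130.8])), ([26, 102, 34, 44, 1258], array([282.4, 205.3]))]
top change near stand/scale px>60: 1519 0
[nan nan]<stdin>:11: RuntimeWarning: Mean of empty slice.
  ret = um.true_divide(
```

The wrist view shows both handles standing as before, and the gripper is clear of everything. Handing in.

```bash
python3 -c "
from bench import ctrl
print(ctrl.hand_in())"
```

```text
the job is handed in; nothing more can be done
None
```

The lock was pressed in at about 14 N, turned clockwise and let go: it looks flush again with its slot in line with the marks, the flat driver is back in its hole, and I handed the job in (the driver stood with its blade across the stand, not along its y as described, so I gripped it by its wide sides and put it back the way I found it).

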